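# Print a beaker by rolling it over the relief plate

### The job

Lightly press the top of the unglazed beaker that lies on the printing plate and push it sideways with your fingertips, so that it rolls over the pattern from the start line, turning without skidding, and comes to rest squarely on the finish line after one full turn. It is only to be touched: do not pick it up or press hard, and leave everything else on the bench where it is.

Things in the scene. Friction and masses are not known exactly. Their poses are not given: they have to be found in the camera images.
- beaker: Plain cream unglazed cylinder, 50 mm in diameter, 80 mm long, 0.14 kg, lying across the plate on the start line. Origin: its middle, on its axis, 25 mm above the lino (its top is 62 mm above the bench). y: its axis; z: up at the start, turns as it rolls. A press of 2 to 5 N grips enough to roll it; let go moving, it rolls on about 1 cm. A fingertip on top that does not slip travels twice as far as it.
- plate: Printing plate, fixed to the bench: plywood base 290 x 140 x 9 mm, on it a brown lino sheet 250 x 116 x 3 mm with a dark sprig pattern between two pale cross lines. Its top is flat, 12 mm above the bench. Origin: centre of the underside, at bench height. x: rolling direction, from start to finish line (roughly to the robot's left, up to 26 degrees off); y: along the lines; z: up.
- start_line (a point): Middle of the start line, a pale line 2.5 mm wide across the lino, on the lino's top 78.5 mm from the plate's centre. Axes as the plate's.
- finish_line (a point): Middle of the finish line, a like pale line at the other end of the pattern, on the lino's top, 157 mm (one turn of the beaker) in the plate's +x from the start line, 46 mm before the lino's end. Axes as the plate's. The beaker is on the line when its origin is straight above it.
- beaker_up: Bystander: a second beaker of the same kind, 50 mm in diameter and 80 mm high, standing upright on the bench on the far side of the plate (120 to 145 mm from the plate's middle line). Origin at the centre of its foot.
- jar: Bystander: a white jar with a black lid, 60 mm in diameter, 75 mm high, standing on the far side of the plate (120 to 145 mm from its middle line). Origin at the centre of its foot.
- knife: Bystander: a palette knife with dark wooden handle, 207 mm long, 20 mm wide, 14 mm high, lying on the bench along the near side of the plate. Origin at bench height where blade and handle meet.
- brayer: Bystander: an ink roller with black roller (34 mm in diameter, 75 mm wide) and a wooden handle, lying on a glass slab at the right. Origin under the roller's middle.
- bowl: Bystander: a wide stoneware bowl, 210 mm across, 70 mm high, at the left. Origin at the centre of its foot.
- rib: Bystander: a round flat wooden throwing rib, 90 mm in diameter, 6 mm thick, lying on the bench at the left. Origin at the centre of its underside.
Things that resemble listed ones, but are neither listed nor needed, are in the scene too. Leave any pink look-alike of the beaker alone.

How it is judged:
By the outcome, as a careful person would: the job done as asked, in the order asked, and still so for the second after the job is handed in, with the robot touching nothing.
It also fails if it takes over 54 s, if anything falls off the work surface, if the arm or the gripper's body presses on something with over 40 N, if the wrist force passes 120 N, or if a joint passes its speed limit or range.

### The arm

A 6-joint arm with a two-finger parallel gripper is mounted at the origin on the work surface. World frame = base frame: x ahead of the robot, y to its left, z up, the work surface at z = 0. Lengths are in mm, angles in degrees, forces in N, time in s.
With the tool pointing down it reaches from about 350 to 850 mm from the base axis. Payload 8.1 kg.
Tool frame: the origin (TCP) lies midway between the tips of the shut fingers; the grasp point (between the pads) lies 19 mm behind it; z points along the fingers, y is the direction in which the jaws open and shut (so a half turn about z gives the same grasp; the last joint's range is limited). The gripper opens to 85 mm and grips with 20 to 120 N. Pads are 22 mm wide; open, the fingers measure 114 mm over their backs; the gripper's body (76 mm by 85 mm) begins 54 mm behind the grasp point. The pads swing forward as they close: fully open they stand 13 mm farther back than shut.
Start: joints at [64.664, 7.471, 85.268, -0, 87.261, -4.893], TCP at [209.545, 562.224, 231.292] pointing down, gripper open.
Joint ranges: [-169.43, 169.43], [-51.17, 129.36], [1.28, 143.12], [-76.62, 256.62], [0, 156.53], [-152.29, 152.29]. Speed limits (degrees/s): [136.94, 136.94, 159.86, 180, 180, 180].

### API

Orientations are given as [roll, pitch, yaw] about the fixed x, y, z axes, in that order (R = Rz(yaw) Ry(pitch) Rx(roll)).
In Python, from bench import r gives the robot as it stands.
- The arm moves only by the shell command python3 -m jog 'ROWS' [FORCE]. ROWS is JSON, a list of rows, each a list of 5 numbers: the shift along the tool's x, y, z in m, then the turn about the tool's z in rad, then the opening, from 0 (shut) to 1 (fully open). A call has 1 to 20 rows; each row is the pose to reach, as a shift and turn from the pose measured when the call began, along the tool's axes at that moment; what a row does not reach only later rows make up. A row lasts 1/10 s, in which the tool goes at most 50 mm and 8.59 degrees, less where a joint would pass 70% of its speed; a pose out of reach is approached as far as the arm can. A call with a gripper value outside its range is refused whole. The fingers move at their own pace and stop on an object; FORCE is the grip in N (left out, the last holds). Time passes only in rows, so rows that repeat a pose let the fingers close. It gives the time, the measured TCP pose, the force and the opening at its end, in the units of the state.
- r.sense(): the state, without advancing time (a new reading comes with each control period).
- r.snapshot(name): name is "scene" or "top" or "wrist"; returns a dict with "pixels" (480x640x3 uint8, red, green, blue), "K" (3x3 intrinsics, pixels), "R" (3x3) and "t" (3): a world point X has camera coordinates R X + t. Camera axes: x right, y down, z forward; pixel columns grow to the right and rows downward; lengths in mm; the calibration is good to about 2 mm. A picture is of the moment at which its call begins. There is no depth.
- r.hand_in(): hands the job in, once; it reports no verdict.
The state is a dict: "time": time; "joint_pos": joint angles; "qd": joint speeds; "joint_efforts": joint torques, N m; "tool_pos": TCP position; "tcp_rot": TCP orientation; "ft_force": force on the tool from outside, world axes, zero at the start; "wrist_torque": the same for the moment, N m; "finger_gap": finger opening in mm.
Only numpy, scipy, OpenCV 4.12 (cv2) and the standard library are available. Lean on these libraries where they do the work, as an engineer would, in place of code of your own. Each camera call takes 0.05 s, during which the arm holds its last target.

## Working session

There is one attempt and no reset: what is moved stays moved. The work goes in short steps, Python scripts to look and compute and a shell command to move; the robot and the scene stay as the last step left them, time stands still between calls to the robot, and variables do not carry over. Pictures are saved under pics/ and viewed, and the job is handed in when it is done.

```bash
mkdir -p pics; python3 - <<'E'
from bench import r
import cv2,json
print(r.sense())
for n in("scene","top","wrist"):
    s=r.snapshot(n); cv2.imwrite(f"pics/{n}0.png",s["pixels"][:,:,::-1]); print(n,s["K"],s["R"],s["t"])
E
ls
```

```text
{'time': 0.0, 'joint_pos': array([ 6.46625524e+01,  7.51500920e+00,  8.53305714e+01,  1.85784672e-03,
        8.72609197e+01, -4.89300763e+00]), 'qd': array([-0.00936956, -0.03728251, -0.08115437,  0.12102631, -0.02397892,
        0.08691596]), 'joint_efforts': array([ 1.09252476e-03, -5.69419527e+01, -5.00542867e+01, -4.03195872e-04,
        1.54509838e-02,  2.23633413e-05]), 'tool_pos': array([209.30888861, 561.7164979 , 230.23307495]), 'tcp_rot': array([-1.79894046e+02, -1.09327694e-02,  1.59555459e+02]), 'ft_force': array([ 0.42039583, -0.93372498,  0.69560222]), 'wrist_torque': array([ 0.01732197,  0.00430568, -0.02693613]), 'finger_gap': 85.39447223696604}
scene [[433.77168354   0.         326.52787599]
 [  0.         433.77168354 244.55510889]
 [  0.           0.           1.        ]] [[-0.18723364  0.98223536 -0.01254046]
 [ 0.84653503  0.15486397 -0.50930893]
 [-0.49831918 -0.1059757  -0.86049239]] [ 143.52581557 -447.17500335 1640.3023244 ]
top [[587.02633158   0.         323.09324309]
 [  0.         587.02633158 245.09410168]
 [  0.           0.           1.        ]] [[ 0.0093502  -0.99981607 -0.01674504]
 [-0.98973866 -0.00686559 -0.14272436]
 [ 0.14258314  0.01790771 -0.98962082]] [ -16.67485982  592.97679178 1559.86672636]
wrist [[382.27111378   0.         323.03594291]
 [  0.         382.27111378 235.61227561]
 [  0.           0.           1.        ]] [[ 0.34925608  0.93702633 -0.00135818]
 [ 0.89371256 -0.33267552  0.30100641]
 [ 0.2815991  -0.10634214 -0.95362115]] [-598.41555137  -38.50482785  379.62405416]
pics
```

View pics/top0.png

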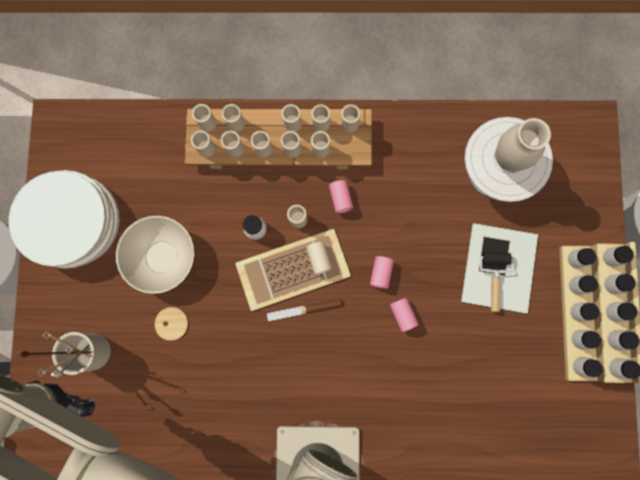

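View pics/scene0.png

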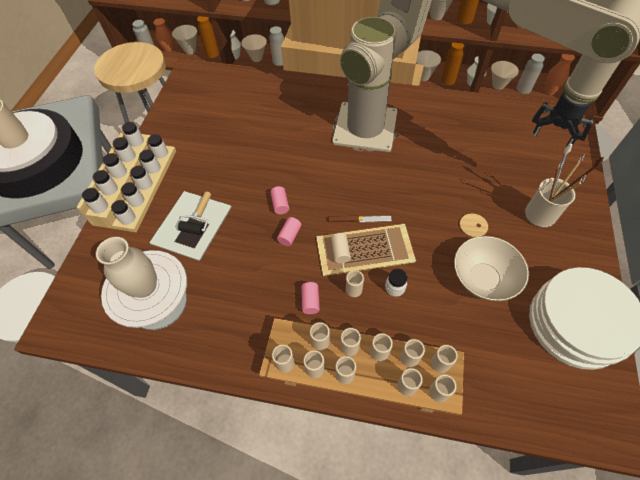

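View pics/wrist0.png

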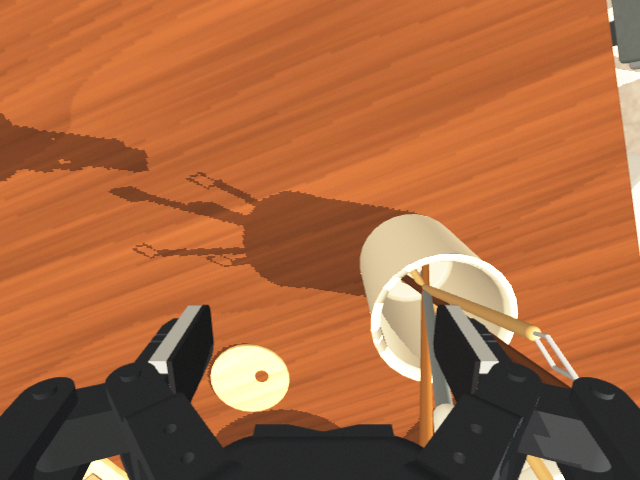

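The top view shows the plate near px (293,270), with the beaker on its right end at about (318,256). The jar is at (254,227), the upright beaker at (297,216) and the knife at (305,312). Next I'll zoom in.

```bash
python3 - <<'E'
import cv2
a=cv2.imread("pics/top0.png")[190:340,220:370]
cv2.imwrite("pics/topz.png",cv2.resize(a,(600,600),interpolation=cv2.INTER_CUBIC))
a=cv2.imread("pics/scene0.png")[200:300,300:430]
cv2.imwrite("pics/scenez.png",cv2.resize(a,(780,600),interpolation=cv2.INTER_CUBIC))
E
```

```text
(no output)
```

View pics/topz.png

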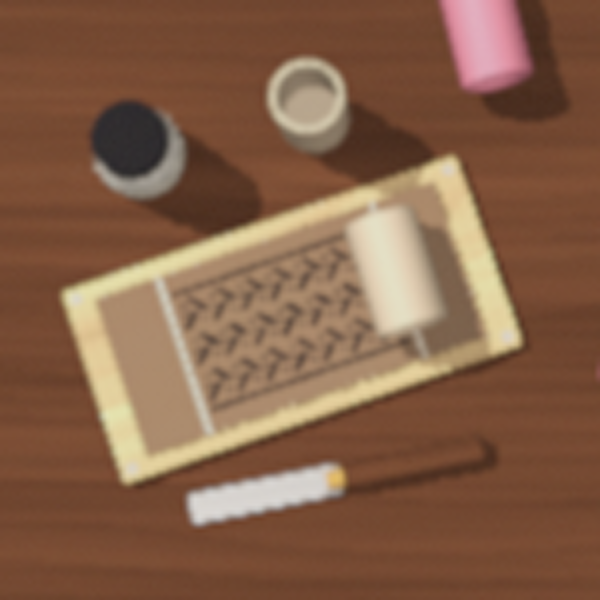

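View pics/scenez.png

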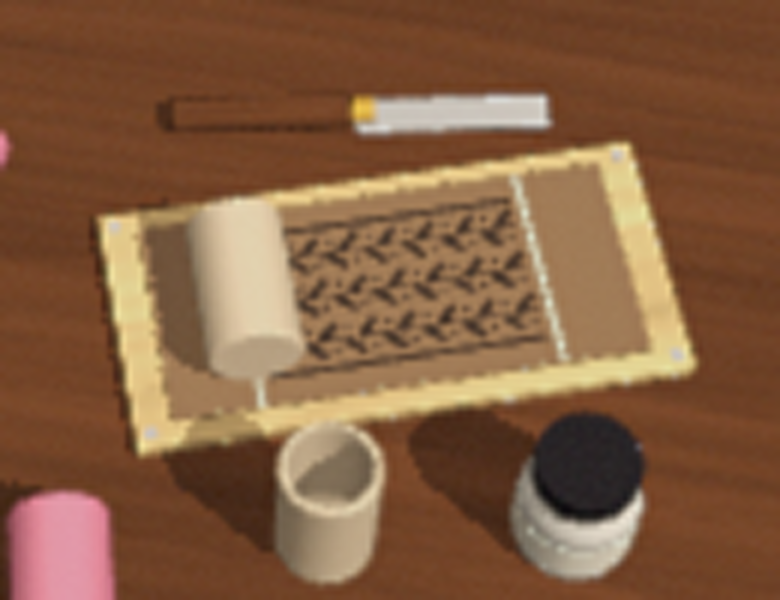

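```bash
cat > h.py <<'E'
import numpy as np, json
def proj(s,X):
    X=np.atleast_2d(X); c=X@np.array(s["R"]).T+np.array(s["t"]); p=c@np.array(s["K"]).T; return p[:,:2]/p[:,2:]
def ray(s,uv,z):
    R=np.array(s["R"]);t=np.array(s["t"]);d=R.T@np.linalg.inv(s["K"])@np.array([uv[0],uv[1],1.]);C=-R.T@t
    return C+d*(z-C[2])/d[2]
def P(pose,xyz):
    x,y,a=pose; a=np.radians(a); R=np.array([[np.cos(a),-np.sin(a),0],[np.sin(a),np.cos(a),0],[0,0,1]])
    return np.atleast_2d(xyz)@R.T+[x,y,0]
def cyl(pose,px,py,dyaw=0,L=80,z=37):
    th=np.linspace(0,2*np.pi,40); o=[]
    for e in(-L/2,L/2):
        o.append(np.c_[25*np.cos(th),np.full(40,e),z+25*np.sin(th)])
    o=np.vstack(o); d=np.radians(dyaw); R=np.array([[np.cos(d),-np.sin(d),0],[np.sin(d),np.cos(d),0],[0,0,1]])
    return P(pose,o@R.T+[px,py,0])
E
python3 - <<'E'
from bench import r
from h import *
import cv2
from scipy.optimize import least_squares
T=r.snapshot("top");S=r.snapshot("scene")
tz=lambda L:(np.array(L)+.5)/4-.5+[220,190]
sz=lambda L:(np.array(L)+.5)/6-.5+[300,200]
C=np.array([[145,-70,9],[-145,-70,9],[-145,70,9],[145,70,9]]) #FL FR NR NL
F=np.array([[78.5,-58,12],[78.5,58,12]])
tu=np.vstack([tz([[62,292],[458,154],[523,346],[127,485]]),tz([[158,278],[209,433]])])
su=np.vstack([sz([[695,372],[97+43,455],[97,216],[632,143]]),sz([[564,361],[516,178]])])
A=np.vstack([C,F])
rt=lambda p:(proj(T,P(p,A))-tu).ravel(); rs=lambda p:(proj(S,P(p,A))-su).ravel()
for f in(rt,rs,lambda p:np.r_[rt(p),rs(p)]):
    q=least_squares(f,[500,50,90]); print(q.x.round(2),q.fun.round(1))
pose=q.x
# beaker masks
def mask(s,poly):
    m=np.zeros((480,640),np.uint8); cv2.fillConvexPoly(m,cv2.convexHull(np.round(poly*16).astype(np.int32)),1,shift=4); return m
for n,s in(("top",T),("scene",S)):
    hsv=cv2.cvtColor(s["pixels"],cv2.COLOR_RGB2HSV); p=proj(s,P(pose,[[-78.5,0,37],[-78.5,-20,37]])).astype(int); print(n,[hsv[b,a] for a,b in p],[s["pixels"][b,a] for a,b in p])
for n,x in(("start",-78.5),("fin",78.5)): print(n,P(pose,[[x,0,12]]).round(1))
v={}
for n,s in(("T",T),("S",S)):
    im=s["pixels"].copy()[:,:,::-1]; im=cv2.resize(im,None,fx=4,fy=4,interpolation=cv2.INTER_CUBIC)
    for poly in(P(pose,C),P(pose,F)): cv2.polylines(im,[((proj(s,poly)+.5)*4-.5).round().astype(int)],True,(0,0,255),1)
    h=cv2.convexHull(((proj(s,cyl(pose,-78.5,0))+.5)*4-.5).round().astype(int)); cv2.polylines(im,[h],True,(255,0,0),1)
    v[n]=im
cv2.imwrite("pics/ov.png",np.hstack([v["T"][780:1260,920:1420][:, :],v["S"][840:1160,1240:1690].repeat(1,0)[:300].copy() if 0 else cv2.copyMakeBorder(v["S"][860:1160,1240:1540+140],0,180,0,0,0)])[:, :940])
E
```

```text
[529.72  72.43 109.72] [ 0.2  0.1 -0.4  0.5  0.1 -0.3 -0.4 -0.4  0.1 -0.3  0.5  0.4]
[533.43  78.13 109.71] [ 0.4 -0.4 -0.4 -0.6  0.2  0.4 -0.3  0.2  0.3  0.7 -0.2 -0.2]
[531.1   74.96 109.71] [-0.7 -0.4 -1.3  0.1 -0.8 -0.8 -1.3 -0.9 -0.8 -0.8 -0.4 -0.1 -0.6 -1.2
 -1.3 -1.4 -0.6 -0.3 -1.2 -0.5 -0.7 -0.2 -1.1 -1. ]
top [array([ 25,  37, 228], dtype=uint8), array([ 25,  35, 228], dtype=uint8)] [array([228, 222, 195], dtype=uint8), array([228, 223, 197], dtype=uint8)]
scene [array([ 18,  62, 226], dtype=uint8), array([ 18,  65, 225], dtype=uint8)] [array([226, 204, 171], dtype=uint8), array([225, 203, 168], dtype=uint8)]
start [[557.6   1.1  12. ]]
fin [[504.6 148.9  12. ]]
```

View pics/ov.png

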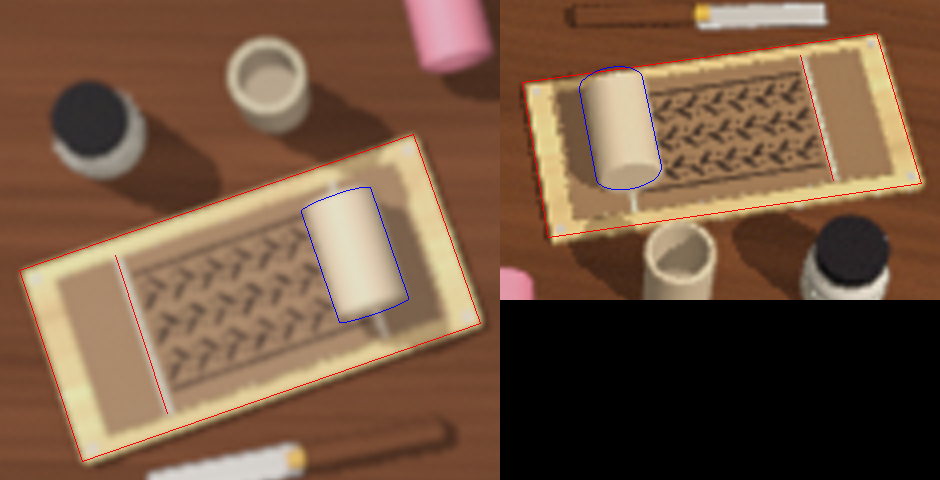

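The plate yaw is 109.7° in both views, but the two cameras disagree on its position by about 6 mm. I'll move above the beaker with the fingers shut and tool y along the rolling direction, then refine with the wrist camera.

```bash
python3 -m jog '[[0,0,-0.05,0,0],[0,0,-0.05,0,0],[-0.522,-0.404,-0.05,2.441,0],[-0.522,-0.404,-0.05,2.441,0],[-0.522,-0.404,-0.05,2.441,0],[-0.522,-0.404,-0.05,2.441,0],[-0.522,-0.404,-0.05,2.441,0],[-0.522,-0.404,-0.05,2.441,0],[-0.522,-0.404,-0.05,2.441,0],[-0.522,-0.404,-0.05,2.441,0],[-0.522,-0.404,-0.05,2.441,0],[-0.522,-0.404,-0.05,2.441,0],[-0.522,-0.404,-0.05,2.441,0],[-0.522,-0.404,-0.05,2.441,0],[-0.522,-0.404,-0.05,2.441,0],[-0.522,-0.404,-0.05,2.441,0],[-0.522,-0.404,-0.05,2.441,0],[-0.522,-0.404,-0.05,2.441,0],[-0.522,-0.404,-0.05,2.441,0],[-0.522,-0.404,-0.05,2.441,0]]'
python3 - <<'E'
from bench import r
import cv2
s=r.snapshot("wrist"); cv2.imwrite("pics/wrist1.png",s["pixels"][:,:,::-1])
print(-s["R"].T@s["t"]); q=r.sense(); print(q["time"],q["tool_pos"],q["tcp_rot"],q["ft_force"],q["joint_pos"])
E
```

```text
time: 2.25
tool_pos: [557.7, 1.0, 281.3]
tcp_rot: [179.9, 0.0, 19.7]
ft_force: [-0.1, -0.9, -0.1]
finger_gap: 0.1
[629.36484979  26.45166357 423.74910086]
2.3 [557.60239851   1.09170355 281.29698205] [1.79952467e+02 1.02620889e-02 1.97681071e+01] [ 0.79550773 -0.10204006  1.00335066] [-5.12506498e+00 -1.41569319e-02  8.78959080e+01 -4.74685567e-02
  9.21075489e+01  6.51050735e+01]
```

View pics/wrist1.png

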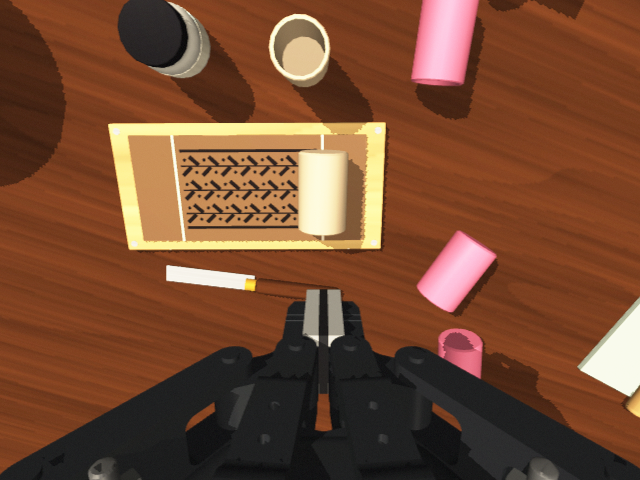

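The wrist view is clear: plate corners at (109,124), (385,123), (380,249) and (130,249), finish line at x≈173–183, beaker about (299–348, 150–234) on the start line at x≈322. Next I'll fit the pose.

```bash
cat > m.py <<'E'
from bench import r
from h import *
import cv2
from scipy.optimize import least_squares, minimize
C=np.array([[145,-70,9],[-145,-70,9],[-145,70,9],[145,70,9]])
def bmask(s,pose):
    im=s["pixels"].astype(int); hsv=cv2.cvtColor(s["pixels"],cv2.COLOR_RGB2HSV)
    m=((hsv[...,1]<95)&(hsv[...,2]>140)).astype(np.uint8)
    roi=np.zeros((480,640),np.uint8); c=P(pose,np.array([[125,-56,12],[-125,-56,12],[-125,56,12],[125,56,12]])); c=np.vstack([c,c+[0,0,40]])
    cv2.fillConvexPoly(roi,cv2.convexHull(proj(s,c).astype(np.int32)),1)
    m=cv2.morphologyEx(m*roi,cv2.MORPH_OPEN,np.ones((5,5)))
    n,l,st,_=cv2.connectedComponentsWithStats(m); k=1+st[1:,4].argmax(); return (l==k).astype(np.uint8)
def fitb(s,pose,guess=(-78.5,0,0)):
    m=bmask(s,pose)
    def cost(p):
        poly=cv2.convexHull((proj(s,cyl(pose,*p))*64).round().astype(np.int32)); 
        f=np.zeros((480,640),np.uint8); cv2.fillConvexPoly(f,poly,255,shift=6,lineType=cv2.LINE_AA); f=f/255.
        return np.abs(f-m).sum()
    g=np.array(guess,float); S=np.array([[0,0,0],[8,0,0],[0,8,0],[0,0,6]])+g
    q=minimize(cost,g,method="Nelder-Mead",options=dict(initial_simplex=S,xatol=.05,fatol=.2)); return q.x,q.fun,m.sum()
E
python3 - <<'E'
from m import *
s=r.snapshot("wrist")
A=np.vstack([C,[[78.5,-58,12],[78.5,58,12],[-78.5,-58,12],[-78.5,58,12]]])
u=np.array([[109,124],[385.5,123],[380.5,249],[130,249.5],[172,135],[183.5,241],[322.5,135],[322.5,241]])
q=least_squares(lambda p:(proj(s,P(p,A))-u).ravel(),[531,75,110]); print("wrist plate",q.x,q.fun.round(1))
print(fitb(s,q.x))
T=r.snapshot("top"); print(fitb(T,[529.72,72.43,109.72]))
S=r.snapshot("scene"); print(fitb(S,[533.43,78.13,109.71]))
cv2.imwrite("pics/s1.png",cv2.resize(S["pixels"][180:330,280:440,::-1],None,fx=5,fy=4))
print(r.sense()["time"])
E
```

```text
wrist plate [529.21698     74.20718555 109.91045602] [-1.2 -0.5  0.9 -0.2  0.2  0.6 -1.3  0.7  0.   0.4  0.9 -0.   0.1 -0.
  0.4 -0.4]
(array([-74.10906715,  -1.76955166,   0.54153124]), np.float64(878.8039215686274), np.uint64(3425))
(array([-156.90662923,  -35.08017447,   73.20965342]), np.float64(1530.0313725490196), np.uint64(928))
(array([-77.98686406,   1.39093923,  -4.15297137]), np.float64(88.98431372549018), np.uint64(441))
2.45
```

```bash
python3 - <<'E'
import cv2,numpy as np
im=cv2.imread("pics/wrist1.png"); h=cv2.cvtColor(im,cv2.COLOR_BGR2HSV)
for x in range(290,360,4): print(x,h[190,x],h[220,x])
E
```

```text
290 [ 13 132 120] [ 14 141 202]
294 [ 13 128 118] [ 14 141 174]
298 [ 17 104 177] [ 16 111 210]
302 [ 23  69 249] [ 23  63 251]
306 [ 25  48 253] [ 25  46 254]
310 [ 26  37 254] [ 27  35 254]
314 [ 27  33 254] [ 26  33 254]
318 [ 27  32 254] [ 27  33 253]
322 [ 27  35 254] [ 26  37 254]
326 [ 26  41 254] [ 25  44 254]
330 [ 25  51 253] [ 24  57 252]
334 [ 23  63 250] [ 22  70 248]
338 [ 21  81 240] [ 19  89 232]
342 [ 17  95 213] [ 18  98 187]
346 [ 17 104 147] [ 14 133 125]
350 [ 12 137 130] [ 14 146 126]
354 [ 13 142 129] [ 14 141 128]
358 [ 14 144 129] [ 14 147 127]
```

```bash
sed -i 's/<95)&(hsv\[...,2\]>140)/<118)\&(hsv[...,2]>135)/' m.py; python3 - <<'E'
from m import *
s=r.snapshot("wrist"); pose=[529.2,74.2,109.8]
for g in((-78.5,0,0),(-75,2,2)): print(fitb(s,pose,g))
m=bmask(s,pose); im=s["pixels"][:,:,::-1].copy(); im[...,0][m>0]=0
poly=cv2.convexHull(proj(s,cyl(pose,-78.5,0)).round().astype(np.int32)); cv2.polylines(im,[poly],True,(255,0,0))
cv2.polylines(im,[proj(s,P(pose,C)).round().astype(np.int32)],True,(0,0,255))
cv2.imwrite("pics/w2.png",cv2.resize(im[110:260,100:400],None,fx=2.6,fy=2.6,interpolation=0))
E
```

```text
(array([-77.8752091 ,  -3.75707624,  -1.55753912]), np.float64(254.8470588235294), np.uint64(4067))
(array([-78.09835879,  -3.66773012,  -1.28692386]), np.float64(251.93725490196078), np.uint64(4067))
```

View pics/w2.png

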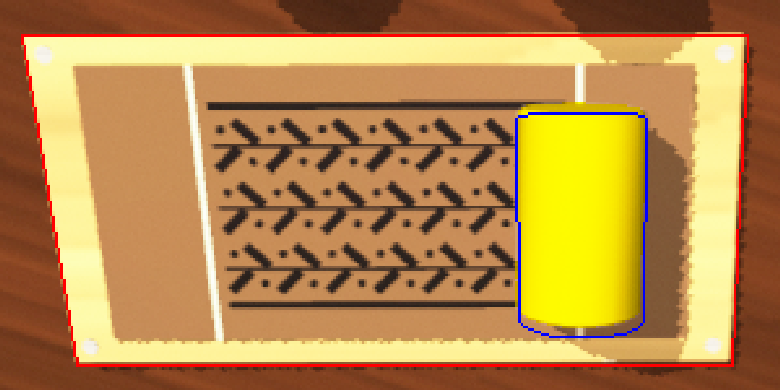

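Beaker measured in plate axes: x≈−78.2 mm, y≈−3.7, yaw about 0 to −1°. The TCP sits right over it. Rolling is along −tool y. I'll descend to about z=72, 12 mm behind the beaker's top line.

```bash
python3 -m jog '[[0.002,0.012,0.04,0,0],[0.002,0.012,0.08,0,0],[0.002,0.012,0.12,0,0],[0.002,0.012,0.16,0,0],[0.002,0.012,0.19,0,0],[0.002,0.012,0.205,0,0],[0.002,0.012,0.209,0,0],[0.002,0.012,0.209,0,0]]'
python3 -m jog '[[0,0,0,0,0]]'; python3 - <<'E'
from bench import r
import cv2
s=r.snapshot("wrist"); cv2.imwrite("pics/wrist3.png",s["pixels"][:,:,::-1])
for i in range(3):
  q=r.sense(); print(q["time"],q["tool_pos"],q["tcp_rot"],q["ft_force"]); r.snapshot("wrist")
E
```

```text
time: 3.3
tool_pos: [563.9, -9.6, 72.9]
tcp_rot: [179.9, -0.0, 19.8]
ft_force: [0.7, 0.9, 0.1]
finger_gap: -0.0
time: 3.4
tool_pos: [565.4, -9.7, 75.0]
tcp_rot: [179.9, -0.2, 19.8]
ft_force: [-0.2, 0.1, 0.4]
finger_gap: 0.0
3.45 [565.68882445  -9.7193334   75.32398942] [179.84803262  -0.20235078  19.79044319] [0.86432538 0.11810202 1.07748999]
3.5 [565.56797436  -9.76461668  75.16086892] [179.84901904  -0.19492302  19.78565071] [-0.30591105 -0.6308035   0.17751576]
3.55 [565.31051525  -9.70745971  74.85372095] [ 1.79863265e+02 -1.71365055e-01  1.97821454e+01] [-0.74996649  0.05065151  0.32223011]
```

View pics/wrist3.png

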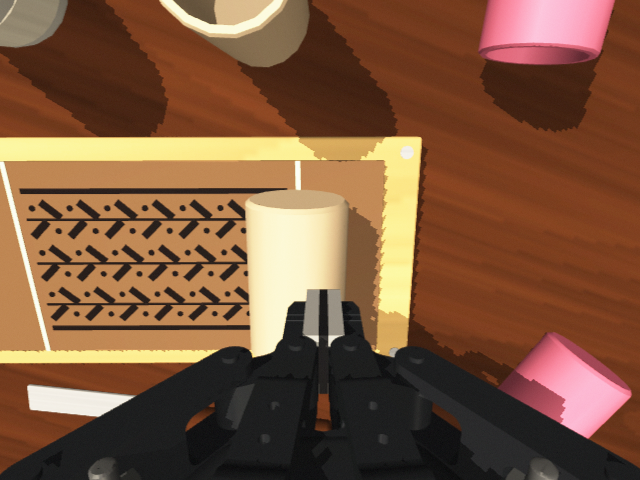

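```bash
python3 -m jog '[[0,0,0.002,0,0],[0,0,0.004,0,0],[0,-0.002,0.006,0,0],[0,-0.003,0.008,0,0],[0,-0.003,0.009,0,0],[0,-0.003,0.010,0,0],[0,-0.003,0.010,0,0],[0,-0.003,0.010,0,0],[0,-0.003,0.010,0,0]]'
 python3 - <<'E'
from bench import r
for i in range(4):
  q=r.sense(); print(q["time"],q["tool_pos"].round(2),q["tcp_rot"].round(2),q["ft_force"].round(2)); r.snapshot("wrist")
E
```

```text
time: 4.5
tool_pos: [564.1, -6.9, 64.6]
tcp_rot: [179.9, -0.1, 19.8]
ft_force: [-0.1, -0.1, -0.5]
finger_gap: -0.3
4.5 [564.11  -6.92  64.56] [ 1.7987e+02 -1.5000e-01  1.9780e+01] [-0.13 -0.13 -0.5 ]
4.55 [564.12  -6.9   64.59] [ 1.7987e+02 -1.5000e-01  1.9780e+01] [1.1  0.32 1.07]
4.6 [564.1   -6.93  64.58] [ 1.7987e+02 -1.5000e-01  1.9780e+01] [-0.7  -0.36 -0.05]
4.65 [564.09  -6.91  64.56] [ 1.7987e+02 -1.5000e-01  1.9780e+01] [-0.04 -0.88  0.52]
```

```bash
python3 -m jog '[[0,0,0.001,0,0],[0,0,0.0018,0,0],[0,0,0.0024,0,0],[0,0,0.0028,0,0],[0,0,0.0030,0,0],[0,0,0.003,0,0]]'
 python3 - <<'E'
from bench import r
for i in range(5):
  q=r.sense(); print(q["time"],q["tool_pos"].round(2),q["tcp_rot"].round(2),q["ft_force"].round(2)); r.snapshot("wrist")
E
```

```text
time: 5.3
tool_pos: [564.1, -7.0, 61.7]
tcp_rot: [179.9, -0.1, 19.8]
ft_force: [-1.8, -1.0, 2.0]
finger_gap: 0.1
5.3 [564.11  -6.96  61.68] [ 1.7987e+02 -1.4000e-01  1.9780e+01] [-1.82 -0.97  2.02]
5.35 [564.11  -6.96  61.67] [ 1.7987e+02 -1.5000e-01  1.9780e+01] [-0.82 -1.29  2.08]
5.4 [564.08  -6.94  61.64] [ 1.7987e+02 -1.4000e-01  1.9780e+01] [-2.14 -0.6   2.41]
5.45 [564.11  -6.96  61.66] [ 1.7987e+02 -1.5000e-01  1.9780e+01] [-1.05 -0.9   1.71]
5.5 [564.13  -6.96  61.68] [ 1.7987e+02 -1.5000e-01  1.9780e+01] [-0.89 -0.82  2.28]
```

Contact gives about 2 N at z≈61.65. First rolling stroke: 44 mm of tool travel, about 22 mm of beaker travel.

```bash
python3 -m jog '[[0,-0.001,0.0002,0,0],[0,-0.003,0.0003,0,0],[0,-0.006,0.0003,0,0],[0,-0.010,0.0003,0,0],[0,-0.014,0.0003,0,0],[0,-0.018,0.0003,0,0],[0,-0.022,0.0003,0,0],[0,-0.026,0.0003,0,0],[0,-0.030,0.0003,0,0],[0,-0.034,0.0003,0,0],[0,-0.038,0.0004,0,0],[0,-0.041,0.0005,0,0],[0,-0.043,0.0006,0,0],[0,-0.044,0.0007,0,0],[0,-0.044,0.0007,0,0]]'
 python3 - <<'E'
from m import *
for i in range(3):
  q=r.sense(); print(q["time"],q["tool_pos"].round(2),q["tcp_rot"].round(2),q["ft_force"].round(2)); r.snapshot("wrist")
s=r.snapshot("wrist"); cv2.imwrite("pics/wrist4.png",s["pixels"][:,:,::-1])
E
```

```text
time: 7.05
tool_pos: [549.8, 34.7, 61.2]
tcp_rot: [179.9, -0.2, 19.8]
ft_force: [4.2, 1.5, 4.1]
finger_gap: 0.3
7.05 [549.78  34.7   61.21] [179.86  -0.22  19.79] [4.15 1.48 4.1 ]
7.1 [549.8   34.6   61.22] [179.86  -0.22  19.79] [3.03 1.83 4.68]
7.15 [549.81  34.51  61.22] [179.85  -0.22  19.78] [1.8  1.57 4.45]
```

View pics/wrist4.png

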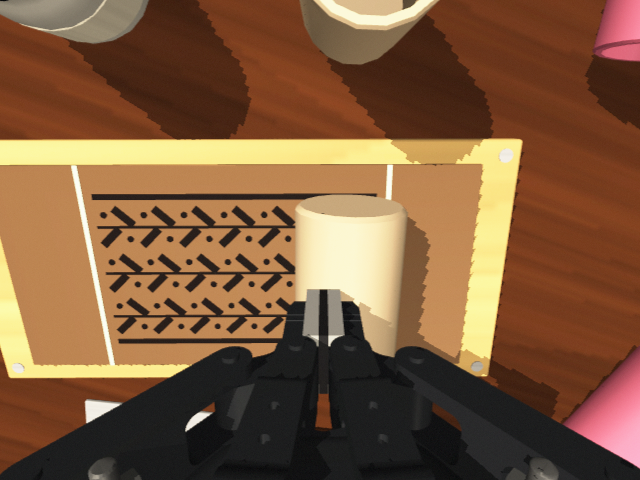

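The beaker rolled about 22 mm at about 4.4 N. I'll lift gently and move back for the next stroke while checking its pose.

```bash
python3 -m jog '[[0,0,-0.002,0,0],[0,0.002,-0.010,0,0],[0,0.014,-0.025,0,0],[0,0.024,-0.034,0,0],[0,0.024,-0.035,0,0],[0,0.024,-0.035,0,0],[0,0.024,-0.035,0,0]]'
 python3 - <<'E'
from m import *
q=r.sense(); print(q["time"],q["tool_pos"].round(2),q["ft_force"].round(2))
s=r.snapshot("wrist"); cv2.imwrite("pics/wrist5.png",s["pixels"][:,:,::-1])
pose=[529.2,74.2,109.8]; m=bmask(s,pose); 
im=s["pixels"][:,:,::-1].copy()
for g,c in(((-56.2,-3.7,0),(255,0,0)),((-56.2,-3.7,-3),(0,255,0))):
    cv2.polylines(im,[cv2.convexHull(proj(s,cyl(pose,*g)).round().astype(np.int32))],True,c)
for x in(-78.5,78.5): cv2.polylines(im,[proj(s,P(pose,[[x,-58,12],[x,58,12]])).round().astype(np.int32)],False,(0,0,255))
cv2.imwrite("pics/w5.png",im)
E
```

```text
time: 7.95
tool_pos: [557.4, 11.9, 95.9]
tcp_rot: [179.9, -0.2, 19.8]
ft_force: [-0.5, 0.0, 0.7]
finger_gap: 0.4
7.95 [557.43  11.9   95.91] [-0.53  0.04  0.7 ]
```

View pics/w5.png

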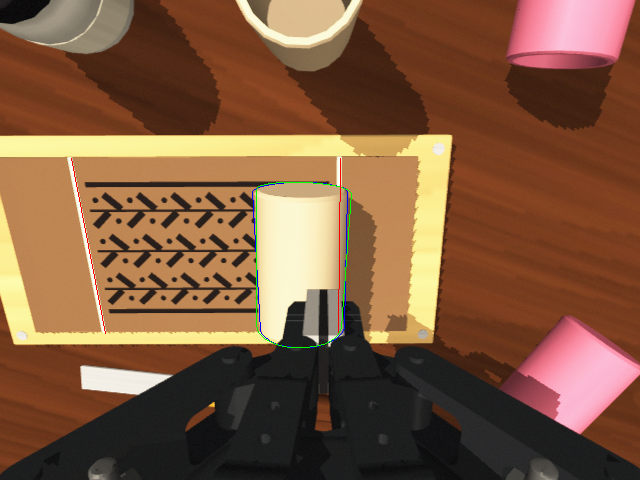

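```bash
python3 -m jog '[[0,0,0.012,0,0],[0,0,0.025,0,0],[0,0,0.031,0,0],[0,0,0.033,0,0],[0,0,0.0338,0,0],[0,0,0.0343,0,0],[0,0,0.0346,0,0],[0,0,0.0346,0,0]]'
```

```text
time: 8.8
tool_pos: [556.6, 11.3, 61.2]
tcp_rot: [179.9, -0.0, 19.8]
ft_force: [-6.7, -3.3, 9.5]
finger_gap: -0.1
```

```bash
python3 -m jog '[[0,0,-0.0003,0,0],[0,0,-0.0003,0,0]]'; python3 - <<'E'
from bench import r
for i in range(3):
  q=r.sense(); print(q["time"],q["tool_pos"].round(2),q["tcp_rot"].round(2),q["ft_force"].round(2)); r.snapshot("wrist")
E
```

```text
time: 9.0
tool_pos: [556.2, 11.2, 61.3]
tcp_rot: [179.9, 0.0, 19.8]
ft_force: [-2.8, -2.1, 4.3]
finger_gap: -0.3
9.0 [556.24  11.16  61.27] [1.7986e+02 2.0000e-02 1.9780e+01] [-2.83 -2.07  4.31]
9.05 [556.21  11.17  61.24] [1.7986e+02 3.0000e-02 1.9780e+01] [-2.84 -2.1   5.23]
9.1 [556.22  11.21  61.25] [1.7987e+02 2.0000e-02 1.9780e+01] [-2.99 -1.91  4.33]
```

```bash
python3 -m jog '[[0,-0.001,0,0,0],[0,-0.003,-0.0001,0,0],[0,-0.006,-0.0002,0,0],[0,-0.010,-0.0003,0,0],[0,-0.014,-0.0003,0,0],[0,-0.018,-0.0003,0,0],[0,-0.022,-0.0003,0,0],[0,-0.026,-0.0003,0,0],[0,-0.030,-0.0003,0,0],[0,-0.034,-0.0003,0,0],[0,-0.038,-0.0003,0,0],[0,-0.042,-0.0002,0,0],[0,-0.045,-0.0001,0,0],[0,-0.047,0,0,0],[0,-0.048,0.0001,0,0],[0,-0.048,0.0001,0,0],[0,-0.048,0.0001,0,0]]'
```

```text
time: 10.85
tool_pos: [540.4, 56.4, 61.2]
tcp_rot: [179.9, -0.0, 19.8]
ft_force: [2.5, 1.4, 2.7]
finger_gap: -0.0
```

```bash
python3 -m jog '[[0,0,-0.002,0,0],[0,0.002,-0.010,0,0],[0,0.012,-0.020,0,0],[0,0.020,-0.024,0,0],[0,0.024,-0.025,0,0],[0,0.024,-0.025,0,0],[0,0.024,-0.025,0,0],[0,0.024,-0.025,0,0]]'
 cat > look.py <<'E'
from m import *
import sys
n,bx,by,byaw=sys.argv[1],*map(float,sys.argv[2:5])
pose=[529.2,74.2,109.8]
q=r.sense(); t=q["tool_pos"]; a=np.radians(pose[2]); d=t[:2]-pose[:2]
print(q["time"],t.round(2),q["ft_force"].round(2),"plate xy",d@[np.cos(a),np.sin(a)],d@[-np.sin(a),np.cos(a)])
s=r.snapshot("wrist"); im=s["pixels"][:,:,::-1].copy(); cv2.imwrite(f"pics/{n}raw.png",im)
cv2.polylines(im,[cv2.convexHull(proj(s,cyl(pose,bx,by,byaw)).round().astype(np.int32))],True,(255,0,0))
for x in(-78.5,78.5): cv2.polylines(im,[proj(s,P(pose,[[x,-58,12],[x,58,12]])).round().astype(np.int32)],False,(0,0,255))
cv2.imwrite(f"pics/{n}.png",im)
E
python3 look.py l6 -32 -3.7 0
```

```text
time: 11.65
tool_pos: [548.1, 34.0, 85.8]
tcp_rot: [179.9, 0.0, 19.8]
ft_force: [1.0, -1.2, 1.1]
finger_gap: 0.1
11.65 [548.07  34.02  85.81] [ 0.98 -1.18  1.15] plate xy -44.198429216983214 -4.139004408687345
```

View pics/l6.png

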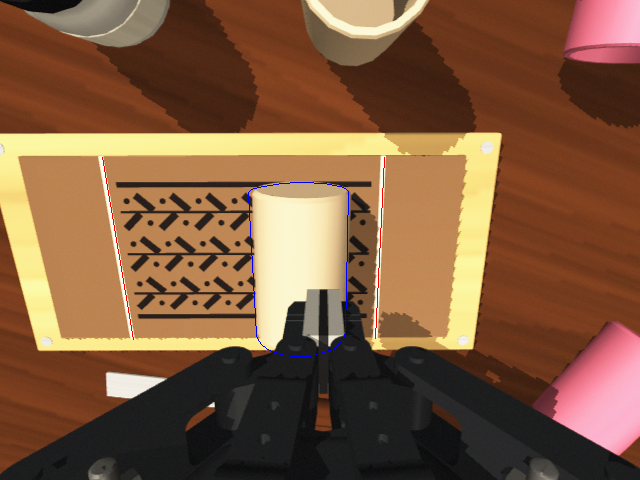

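```bash
python3 -m jog '[[0,0,0.008,0,0],[0,0,0.016,0,0],[0,0,0.020,0,0],[0,0,0.022,0,0],[0,0,0.0230,0,0],[0,0,0.0236,0,0],[0,0,0.0240,0,0],[0,0,0.0243,0,0],[0,0,0.0243,0,0],[0,0,0.0243,0,0]]'
```

```text
time: 12.7
tool_pos: [548.2, 34.0, 61.7]
tcp_rot: [179.9, 0.0, 19.8]
ft_force: [0.6, 0.2, -0.6]
finger_gap: 0.3
```

```bash
python3 -m jog '[[0,0,0.0003,0,0],[0,0,0.0005,0,0],[0,0,0.0005,0,0],[0,-0.001,0.0005,0,0],[0,-0.003,0.0004,0,0],[0,-0.006,0.0003,0,0],[0,-0.010,0.0002,0,0],[0,-0.014,0.0001,0,0],[0,-0.018,0.0001,0,0],[0,-0.022,0.0001,0,0],[0,-0.026,0.0001,0,0],[0,-0.030,0.0001,0,0],[0,-0.034,0.0001,0,0],[0,-0.038,0.0001,0,0],[0,-0.042,0.0003,0,0],[0,-0.044,0.0004,0,0],[0,-0.046,0.0005,0,0],[0,-0.046,0.0005,0,0],[0,-0.046,0.0005,0,0]]'
```

```text
time: 14.6
tool_pos: [533.1, 77.5, 61.4]
tcp_rot: [179.9, -0.1, 19.8]
ft_force: [3.9, 1.6, 5.7]
finger_gap: 0.2
```

```bash
python3 -m jog '[[0,0,-0.002,0,0],[0,0.002,-0.010,0,0],[0,0.012,-0.020,0,0],[0,0.020,-0.024,0,0],[0,0.024,-0.025,0,0],[0,0.024,-0.025,0,0],[0,0.024,-0.025,0,0]]'
python3 look.py l7 -9 -3.7 0
```

```text
time: 15.3
tool_pos: [540.9, 54.7, 86.1]
tcp_rot: [179.9, -0.0, 19.8]
ft_force: [-0.1, -0.3, -0.0]
finger_gap: 0.3
15.3 [540.92  54.74  86.11] [-0.1  -0.31 -0.01] plate xy -22.283138212803742 -4.433006466670816
```

View pics/l7.png

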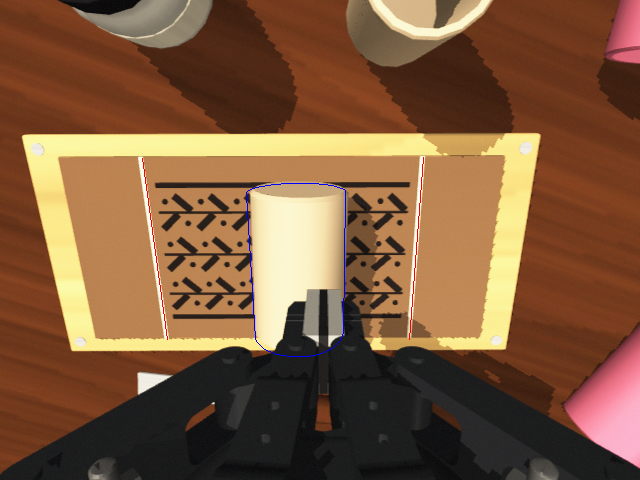

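```bash
python3 -m jog '[[0,0,0.008,0,0],[0,-0.001,0.016,0,0],[0,-0.001,0.020,0,0],[0,-0.001,0.022,0,0],[0,-0.001,0.0233,0,0],[0,-0.001,0.0239,0,0],[0,-0.001,0.0243,0,0],[0,-0.001,0.0247,0,0],[0,-0.001,0.0248,0,0],[0,-0.001,0.0248,0,0]]'
```

```text
time: 16.35
tool_pos: [540.7, 55.8, 61.5]
tcp_rot: [179.9, -0.0, 19.8]
ft_force: [0.4, -0.1, 0.3]
finger_gap: -0.1
```

```bash
python3 -m jog '[[0,0,0.0002,0,0],[0,0,0.0003,0,0],[0,0,0.0003,0,0],[0,-0.001,0.0003,0,0],[0,-0.003,0.0002,0,0],[0,-0.006,0.0001,0,0],[0,-0.010,0,0,0],[0,-0.014,-0.0001,0,0],[0,-0.018,-0.0001,0,0],[0,-0.022,-0.0001,0,0],[0,-0.026,-0.0001,0,0],[0,-0.030,-0.0001,0,0],[0,-0.034,-0.0001,0,0],[0,-0.038,-0.0001,0,0],[0,-0.042,0.0001,0,0],[0,-0.044,0.0002,0,0],[0,-0.045,0.0003,0,0],[0,-0.045,0.0003,0,0],[0,-0.045,0.0003,0,0]]'
```

```text
time: 18.25
tool_pos: [526.1, 98.4, 61.5]
tcp_rot: [179.9, -0.1, 19.8]
ft_force: [3.4, 1.3, 5.6]
finger_gap: -0.1
```

```bash
python3 -m jog '[[0,0,-0.002,0,0],[0,0.002,-0.010,0,0],[0,0.012,-0.020,0,0],[0,0.020,-0.024,0,0],[0,0.023,-0.025,0,0],[0,0.023,-0.025,0,0],[0,0.023,-0.025,0,0]]'
python3 look.py l8 13 -3.7 0
```

```text
time: 18.95
tool_pos: [533.5, 76.5, 86.2]
tcp_rot: [179.9, -0.1, 19.7]
ft_force: [0.3, -0.2, 0.0]
finger_gap: 0.4
18.95 [533.52  76.53  86.18] [ 0.33 -0.23  0.02] plate xy 0.7319043112002495 -4.849933619011926
```

View pics/l8.png

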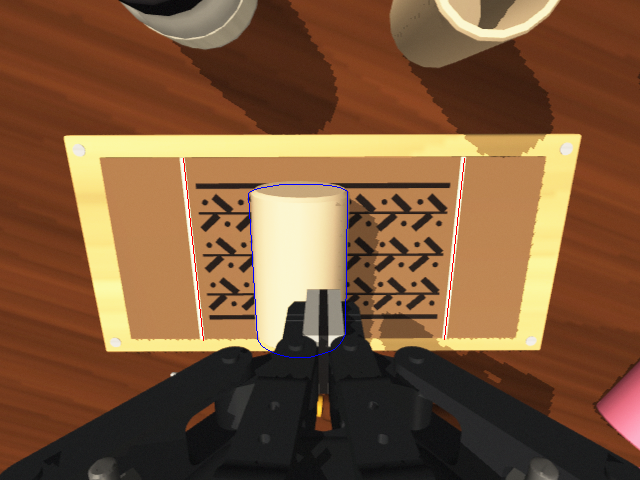

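```bash
python3 -m jog '[[0,0,0.008,0,0],[0,0,0.016,0,0],[0,0,0.020,0,0],[0,0,0.022,0,0],[0,0,0.0233,0,0],[0,0,0.0239,0,0],[0,0,0.0243,0,0],[0,0,0.0247,0,0],[0,0,0.0249,0,0],[0,0,0.0249,0,0]]'
```

```text
time: 20.0
tool_pos: [533.6, 76.7, 61.4]
tcp_rot: [179.9, -0.1, 19.8]
ft_force: [-0.2, 0.7, 0.9]
finger_gap: -0.2
```

```bash
python3 -m jog '[[0,0,0.0001,0,0],[0,0,0.0002,0,0],[0,0,0.0002,0,0],[0,-0.001,0.0002,0,0],[0,-0.003,0.0001,0,0],[0,-0.006,0,0,0],[0,-0.010,-0.0001,0,0],[0,-0.014,-0.0002,0,0],[0,-0.018,-0.0002,0,0],[0,-0.022,-0.0002,0,0],[0,-0.026,-0.0002,0,0],[0,-0.030,-0.0002,0,0],[0,-0.034,-0.0002,0,0],[0,-0.038,-0.0002,0,0],[0,-0.042,-0.0001,0,0],[0,-0.044,0,0,0],[0,-0.045,0.0001,0,0],[0,-0.045,0.0001,0,0],[0,-0.045,0.0001,0,0]]'
```

```text
time: 21.9
tool_pos: [518.9, 119.2, 61.5]
tcp_rot: [179.9, -0.2, 19.8]
ft_force: [3.6, 2.2, 5.5]
finger_gap: -0.3
```

```bash
python3 -m jog '[[0,0,-0.002,0,0],[0,0.002,-0.010,0,0],[0,0.012,-0.020,0,0],[0,0.020,-0.024,0,0],[0,0.023,-0.025,0,0],[0,0.023,-0.025,0,0],[0,0.023,-0.025,0,0]]'
python3 look.py l9 35 -3.7 0
```

```text
time: 22.6
tool_pos: [526.4, 97.4, 86.3]
tcp_rot: [179.9, -0.1, 19.7]
ft_force: [-0.4, -0.5, 0.7]
finger_gap: 0.2
22.6 [526.38  97.39  86.27] [-0.43 -0.49  0.7 ] plate xy 22.77397658267501 -5.2054945917923
```

View pics/l9.png

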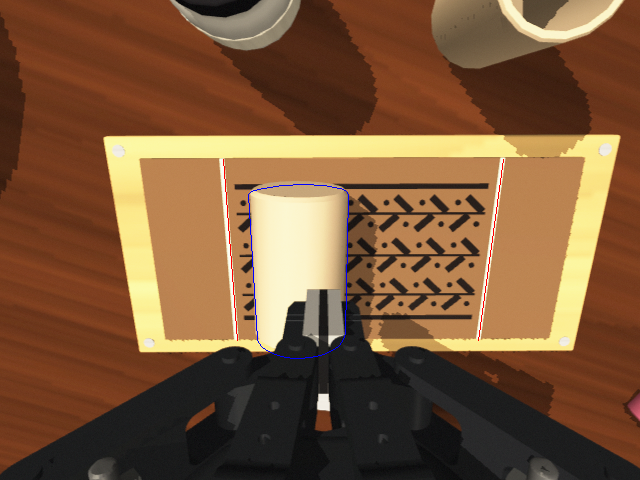

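```bash
python3 -m jog '[[0,0,0.008,0,0],[0,0,0.016,0,0],[0,0,0.020,0,0],[0,0,0.022,0,0],[0,0,0.0233,0,0],[0,0,0.0239,0,0],[0,0,0.0243,0,0],[0,0,0.0247,0,0],[0,0,0.0249,0,0],[0,0,0.0249,0,0]]'
```

```text
time: 23.65
tool_pos: [526.4, 97.6, 61.4]
tcp_rot: [179.9, -0.1, 19.8]
ft_force: [-0.3, 0.2, 1.2]
finger_gap: 0.1
```

```bash
python3 -m jog '[[0,0,0.0001,0,0],[0,0,0.0002,0,0],[0,0,0.0002,0,0],[0,-0.001,0.0002,0,0],[0,-0.003,0.0001,0,0],[0,-0.006,0,0,0],[0,-0.010,-0.0001,0,0],[0,-0.014,-0.0002,0,0],[0,-0.018,-0.0002,0,0],[0,-0.022,-0.0002,0,0],[0,-0.026,-0.0002,0,0],[0,-0.030,-0.0002,0,0],[0,-0.034,-0.0002,0,0],[0,-0.038,-0.0002,0,0],[0,-0.042,-0.0002,0,0],[0,-0.044,-0.0001,0,0],[0,-0.045,0,0,0],[0,-0.045,0,0,0],[0,-0.045,0,0,0]]'
```

```text
time: 25.55
tool_pos: [511.7, 140.1, 61.6]
tcp_rot: [179.9, -0.2, 19.8]
ft_force: [3.0, 1.3, 5.5]
finger_gap: -0.3
```

```bash
python3 -m jog '[[0,0,-0.002,0,0],[0,0.002,-0.010,0,0],[0,0.012,-0.020,0,0],[0,0.020,-0.024,0,0],[0,0.022,-0.025,0,0],[0,0.022,-0.025,0,0],[0,0.022,-0.025,0,0]]'
python3 look.py l10 57 -3.7 0
```

```text
time: 26.25
tool_pos: [518.8, 119.2, 86.4]
tcp_rot: [179.9, -0.2, 19.7]
ft_force: [-0.4, -0.1, 0.0]
finger_gap: 0.1
26.25 [518.81 119.25  86.39] [-0.4  -0.1   0.02] plate xy 45.90607687063798 -5.480162786903919
```

View pics/l10.png

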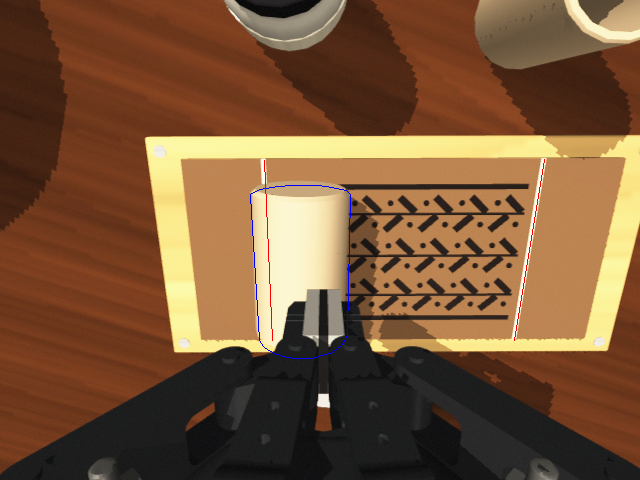

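```bash
python3 -m jog '[[0,0,0.008,0,0],[0,0,0.016,0,0],[0,0,0.020,0,0],[0,0,0.022,0,0],[0,0,0.0233,0,0],[0,0,0.0239,0,0],[0,0,0.0243,0,0],[0,0,0.0247,0,0],[0,0,0.0249,0,0],[0,0,0.0249,0,0]]'
```

```text
time: 27.3
tool_pos: [518.9, 119.4, 61.5]
tcp_rot: [179.9, -0.2, 19.7]
ft_force: [-1.0, 0.6, 0.2]
finger_gap: 0.3
```

```bash
python3 -m jog '[[0,0,0.0002,0,0],[0,0,0.0003,0,0],[0,0,0.0003,0,0],[0,-0.001,0.0003,0,0],[0,-0.003,0.0002,0,0],[0,-0.006,0.0001,0,0],[0,-0.010,0,0,0],[0,-0.014,-0.0001,0,0],[0,-0.018,-0.0001,0,0],[0,-0.022,-0.0001,0,0],[0,-0.026,-0.0001,0,0],[0,-0.030,-0.0001,0,0],[0,-0.034,-0.0001,0,0],[0,-0.037,-0.0001,0,0],[0,-0.040,-0.0001,0,0],[0,-0.041,-0.0001,0,0],[0,-0.042,0,0,0],[0,-0.042,0,0,0],[0,-0.042,0,0,0]]'
```

```text
time: 29.2
tool_pos: [505.2, 159.0, 61.8]
tcp_rot: [179.9, -0.2, 19.7]
ft_force: [3.5, 1.5, 5.7]
finger_gap: 0.2
```

```bash
python3 -m jog '[[0,0,-0.002,0,0],[0,0.001,-0.010,0,0],[-0.012,0.008,-0.035,0,0],[-0.035,0.012,-0.065,0,0],[-0.060,0.012,-0.085,0,0],[-0.075,0.012,-0.1,0,0],[-0.075,0.012,-0.1,0,0],[-0.075,0.012,-0.1,0,0],[-0.075,0.012,-0.1,0,0]]'
python3 look.py l11 78.5 -3.7 0
```

```text
time: 30.1
tool_pos: [437.9, 122.4, 160.4]
tcp_rot: [179.9, -0.1, 19.7]
ft_force: [0.7, 0.6, -0.4]
finger_gap: -0.2
30.1 [437.95 122.42 160.42] [ 0.68  0.59 -0.43] plate xy 76.28500036354659 69.52357714989176
```

View pics/l11.png

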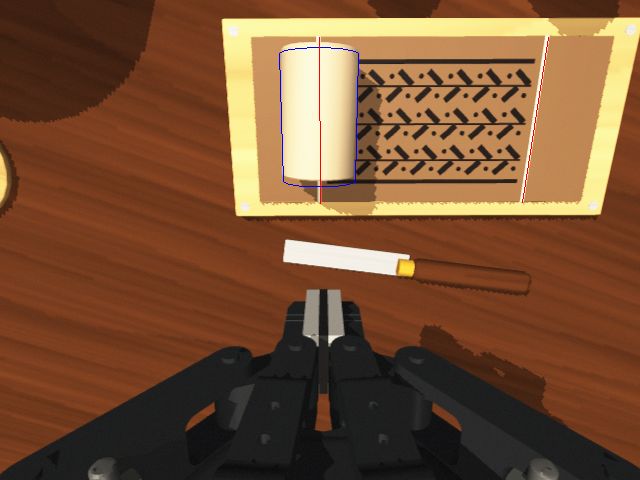

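```bash
python3 - <<'E'
from m import *
import pickle
s=r.snapshot("wrist"); pickle.dump({k:np.array(v) for k,v in s.items()},open("s.pkl","wb"))
a=s["pixels"][10:220,215:415,::-1]; cv2.imwrite("pics/z1.png",cv2.resize(a,(570,600),interpolation=cv2.INTER_CUBIC))
a=s["pixels"][10:220,440:640,::-1]; cv2.imwrite("pics/z2.png",cv2.resize(a,(570,600),interpolation=cv2.INTER_CUBIC))
E
```

```text
(no output)
```

View pics/z1.png

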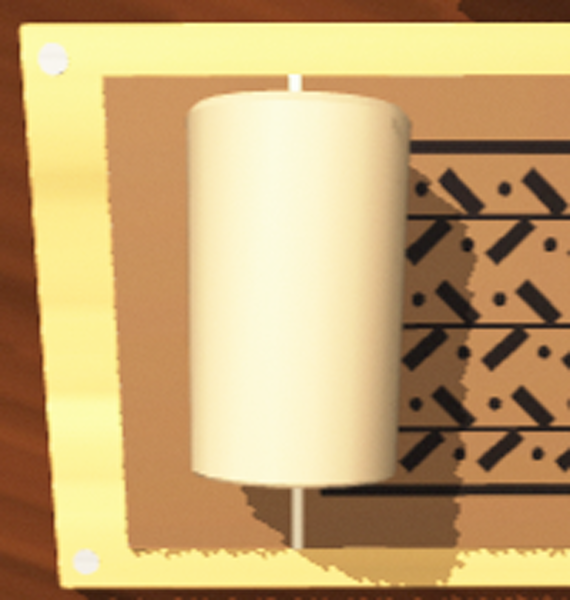

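View pics/z2.png

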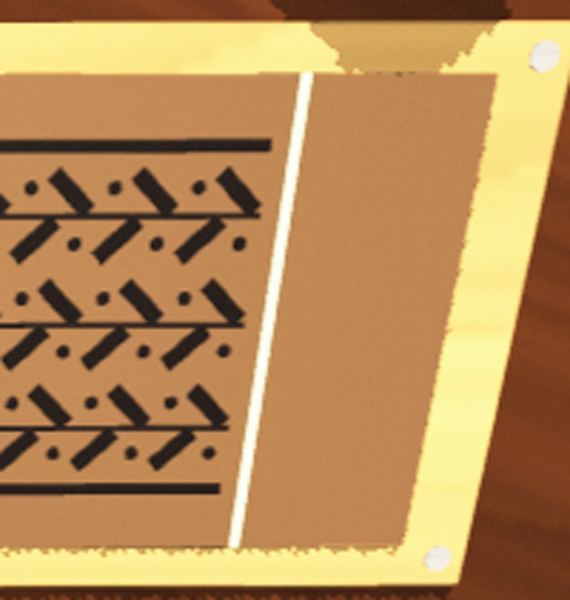

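```bash
cat > fin.py <<'E'
from m import *
import pickle
s=pickle.load(open("s.pkl","rb"))
k=200/570
f=lambda L,ox:np.array([[(u+.5)*k-.5+ox,(v+.5)*.35-.5+10] for u,v in L])
u=np.vstack([f([[20,24],[61,587],[295,75],[298,548]],215),f([[460,584],[306,73],[235,547]],440)])
A=np.array([[145,-70,9],[145,70,9],[78.5,-58,12],[78.5,58,12],[-145,70,9],[-78.5,-58,12],[-78.5,58,12]])
q=least_squares(lambda p:(proj(s,P(p,A))-u).ravel(),[529,74,110]); print(q.x,q.fun.round(1)); pose=q.x
# silhouette edges + mid-heights
E=f([[188,150],[190,300],[191.5,440],[410,150],[405,300],[399,440]],215)
from scipy.spatial import ConvexHull
def res(p):
    h=cv2.convexHull(proj(s,cyl(pose,p[0],p[2],p[1])).astype(np.float32)); 
    return [cv2.pointPolygonTest(h,(float(a),float(b)),True) for a,b in E]
z=minimize(lambda p:np.sum(np.square(res([p[0],p[1],-5]))),[78,0],method="Nelder-Mead"); print(z.x,np.round(res([*z.x,-5]),2))
print(fitb(s,pose,(78,-4,0)))
E
python3 fin.py
```

```text
[529.87706114  74.74397921 109.94728021] [-0.7 -0.6 -0.4  1.   0.2 -0.2  0.2  0.3  0.5  0.7  0.5 -0.4 -0.3 -0.1]
[78.26100722 -1.16112599] [0.33 0.23 0.   0.42 0.02 0.12]
(array([78.7406524 , -5.93564199, -1.12062779]), np.float64(3709.933333333333), np.uint64(13370))
```

The beaker fits at plate x=78.3 mm (line at 78.5) with a yaw of about −1.2°, the same as at the start. I'll do a last check that it's at rest and the bystanders haven't moved, then hand in.

```bash
python3 - <<'E'
from m import *
import pickle
s=r.snapshot("wrist"); o=pickle.load(open("s.pkl","rb")); print(np.abs(s["pixels"].astype(int)-o["pixels"])[20:220,220:420].mean())
S=r.snapshot("scene")["pixels"][:,:,::-1]; cv2.imwrite("pics/sf.png",S)
q=r.sense(); print(q["time"],q["ft_force"])
E
```

```text
1.2005583333333334
30.3 [-0.62274849 -0.7539956  -0.42654427]
```

View pics/sf.png

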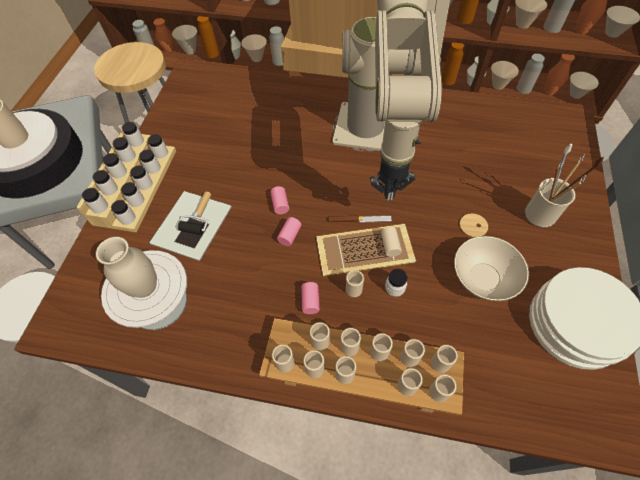

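The scene view shows the beaker on the finish-line end at about (391,241), with everything else where it was at the start.

```bash
python3 -c "
from bench import r
print(r.hand_in())"
```

```text
the job is handed in; nothing more can be done
None
```

I rolled the beaker from the start line to the finish line with the shut fingertips, in seven strokes along the plate. The tool always went about twice as far as the beaker. I handed it in at about 30 s, with the arm clear.

- **Position:** the last wrist-camera fit puts the beaker at plate x ≈ 78.3 mm. A second fit gave 78.7, and the line is at 78.5.
- **Angle and side drift:** it lies about 1.2° off square, probably the slight angle it had at the start (0 to −1.5° measured). It moved about 2 mm sideways.
- **Rest and bystanders:** it appeared still in two pictures 0.1 s apart. In the scene view nothing else looked moved.
- **Turning without skidding:** I didn't measure rotation directly. In each picture the beaker lay within about 1 mm of the non-slip prediction.

**Press force:** readings while pressing were mostly 2–5 N. Several strokes ended at about 5.5 N, and one setting-down read 9.5 N briefly before I eased it off. Both are above the suggested 5 N. The top and scene cameras disagreed on the plate's position by about 6 mm, so I worked from the wrist camera instead.

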